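Ease the thread chest up over the step and home against the bookend

ROBOT

A 6-joint arm with a two-finger parallel gripper is mounted at the origin on the work surface. World frame = base frame: x ahead of the robot, y to its left, z up, the work surface at z = 0. Lengths are in m, angles in rad, forces in N, time in s.
With the tool pointing down it reaches from about 0.325 to 1 m from the base axis. Payload 5.1 kg.
Tool frame: the origin (TCP) lies on the centre line of the jaws, within the pads' length; the fingertips stand r.tcp_to_tips ahead of it and the grasp point (between the pads) lies 8 mm behind it (r.tcp_to_tips is the distance from the TCP to the fingertips, in m); z points along the fingers, y is the direction in which the jaws open and shut (so a half turn about z gives the same grasp; the last joint's range is limited). The gripper opens to 85 mm and grips with 20 to 120 N. Pads are 22 mm wide; open, the fingers measure 114 mm over their backs; the gripper's body (76 mm by 85 mm) begins 54 mm behind the grasp point. The pads swing forward as they close: fully open they stand 13 mm farther back than shut.
Start: joints at [1.178, 0.124, 1.65, -0, 1.367, -0.083], TCP at [0.198, 0.619, 0.242] pointing down, gripper open.
Joint ranges: [-2.61, 2.61], [-1.02, 2.33], [0.03, 2.71], [-1.35, 4.49], [0.32, 2.68], [-2.91, 2.91]. Speed limits (rad/s): [2.57, 2.57, 3.14, 3.14, 3.14, 3.14].

INTERFACE

Orientations are given as a rotation vector (axis times angle).
In Python, from cell import r gives the robot as it stands.
- The arm moves only by the shell command python3 -m handwheel 'ROWS'. ROWS is JSON, a list of rows, each a list of 3 entries, a list of its own where there are three numbers: the closure, from 0 (fully open) to 1 (shut), then the shift along the world's x, y, z in mm, then the turn about the world's z in degrees. A call has 1 to 5 rows; each row is the pose to reach, as a shift and turn from the pose measured when the call began; what a row does not reach only later rows make up. A row lasts 1/12 s, in which the tool goes at most 41.7 mm and 7.16 degrees, less where a joint would pass 70% of its speed; a pose out of reach is approached as far as the arm can. A call with a gripper value outside its range is refused whole. The fingers move at their own pace and stop on an object; the grip force is fixed at half the most. Time passes only in rows, so rows that repeat a pose let the fingers close. It gives the time, the measured TCP pose, the force and the opening at its end, in the units of the state.
- r.state(): the state, without advancing time (a new reading comes with each control period).
- r.snapshot(name): name is "scene" or "top" or "wrist"; returns (picture, depth): 420x560x3 uint8, red, green, blue; 420x560 float32, m along the optical axis (not along the pixel's ray), 0 where there is no reading.
- r.camera_info(name): a dict with "fov_y" (degrees; the focal length in pixels is half the picture's height over the tangent of half this angle, whatever the lens; pixels are square), "cx", "cy" (the principal point, pixels), "k1" (the pictures are not rectified: a ray, as slopes to the right and down, at radius r is drawn at 1 + k1 r^2 times it, then the intrinsics apply), "world_from_camera" (4x4, takes a point from camera to world coordinates). Camera axes: x right, y down, z forward; pixel columns grow to the right and rows downward; lengths in m; the calibration is good to about 2 mm. A picture is of the moment at which its call begins: read the wrist's pose just before it. camera_info takes no time and is no camera call; for the wrist camera it gives the pose at the moment of the call.
- r.job_done(): hands the job in, once; it reports no verdict.
Trained networks look in the newest picture that a camera, given by its name, has taken for a name from the list of things; names that differ only in an ending like _2 or _b are one class to them, and where a whole thing is asked for, a point or a joint stands for the part that bears it (a point fixed in the world has none). Each returns a list of dicts, best first, with "score" (0 to 1); they miss things now and then, are a little off and sometimes report something else, mostly with a low value. They report only what shows in the picture. A call takes as long as a camera call. They do not tell look-alikes from the thing itself.
- r.spot_in(camera, label): "bbox" ([left, top, width, height] in pixels, round what is visible of it).
- r.silhouettes(camera, label): "region" (420x560 bool, what is visible of it) and "bbox" ([left, top, width, height] in pixels, round what is visible of it).
- r.spot_point(camera, label): "point" ([column, row] in pixels: a listed point, or the origin of a listed thing).
The state is a dict: "t": time; "joints": joint angles; "dq": joint speeds; "effort": joint torques, N m; "position": TCP position; "eef_rot": TCP orientation; "contact_force": force on the tool from outside, world axes, zero at the start; "torque": the same for the moment, N m; "gripper_width": opening from 0.0 (shut) to 1.0 (fully open).
Only numpy, scipy, OpenCV 4.12 (cv2) and the standard library are available. Lean on these libraries where they do the work, as an engineer would, in place of code of your own. Each camera call takes 0.05 s, during which the arm holds its last target. There are 200 camera calls.

TASK

Bring the wooden thread chest up onto the low plywood board without carrying it or ramming it into the step: take it by the bar on its lid, raise only its leading edge, rest that on the board and let go; then push the chest on, low and not too hard, until it tips over the edge and lies flat and square on the board. Keep pushing until it meets the stiff sliding bookend and the bookend gives by a few millimetres, at most a centimetre, then leave it there; do not disturb the tin, spool, mug, brush and shears.

Things in the scene. Friction and masses are not known exactly. Their poses are not given: they have to be found in the camera images.
- chest: the wooden thread chest, closed and solid, 130 (x) x 130 (y) x 60 mm high, 0.35 to 0.7 kg, too wide to span; only the carrying bar on its lid can be pinched. Origin: centre of the underside, about under its centre of mass. +x is its leading direction (towards the board), z up
- chest_grip (a point): centre of the carrying bar across the lid: a 14 mm thick, 70 mm long wooden roll along the chest's y that turns freely on a rod between two posts, so the chest swings about it when held there. Its axis is 45 mm ahead of the chest's middle, 92 mm above its underside, 32 mm above the lid
- chest_front (a point): middle of the chest's lower leading edge (65 mm ahead of its origin)
- chest_rear (a point): middle of the chest's lower trailing edge (65 mm behind its origin). With its middle some 15 mm past the step edge the raised chest tips flat by its own weight, unless fingers pressing behind hold its tail down by friction. Pushed high, on the leaning back, it wedges and the force climbs: push below mid-height, then back off and let it tip
- board: the low plywood board, fixed to the table, 340 (x) x 260 (y) x 16 mm thick. Origin: centre of its underside, on the table. +x is the direction in which the chest is to travel; its -x end is the step. A black steel bookend (face 110 mm wide, 70 mm high, square to x) stands on its middle line. The bookend's place is not measured: its face is 165 to 205 mm from the step edge and must be found by feel or sight
- board_edge (a point): middle of the step's top edge (the board's -x end), 16 mm above the table
- bookend (a joint): how far the bookend has been pushed along the board's +x from where it stood (m, 0 at the start, end of travel 0.030). It is held by friction of about 9 N, on top of the 2 to 7 N needed to slide the chest, and stays where it is left
- tin: small round metal tin, 34 mm across, 22 mm high, standing on the board near its side edge; leave alone. Origin: centre of the underside
- spool: white plastic spool, 36 mm across, 42 mm high, standing on the table beside the chest; leave alone. Origin: centre of the underside
- mug: blue mug, 84 mm across, 90 mm high, far side of the table; leave alone. Origin: centre of the underside
- brush: brush with a wooden handle lying at the left end of the table; leave alone. Origin: its underside
- shears: shears lying to the robot's right, 210 mm long, 10 mm high; leave alone. Origin: under the pivot
Things that resemble listed ones, but are neither listed nor needed, are in the scene too. What is shaped like the chest but orange or purple is not meant.

How it is judged:
By the outcome, as a careful person would: the job done as asked, in the order asked, and still so for the second after the job is handed in, with the robot touching nothing.
It also fails if it takes over 61 s, if anything falls off the work surface, if the arm or the gripper's body presses on something with over 40 N, if the wrist force passes 120 N, or if a joint passes its speed limit or range.

## Working session

There is one attempt and no reset: what is moved stays moved. The work goes in short steps, Python scripts to look and compute and a shell command to move; the robot and the scene stay as the last step left them, time stands still between calls to the robot, and variables do not carry over. Pictures are saved under pics/ and viewed, about 8 in all and at most 12, crops included, and the job is handed in when it is done.

```bash
mkdir -p pics; ls; cat > h.py <<'E'
import numpy as np, cv2
from cell import r
def ray(cam,px,info=None):
    i=info or r.camera_info(cam); f=210/np.tan(np.radians(i["fov_y"])/2)
    d=np.array([(px[0]-i["cx"])/f,(px[1]-i["cy"])/f]); u=d.copy()
    for _ in range(20): u=d/(1+i["k1"]*(u@u))
    return np.array(i["world_from_camera"]),np.array([u[0],u[1],1.])
def onz(cam,px,z,info=None):
    T,u=ray(cam,px,info); d=T[:3,:3]@u; o=T[:3,3]; return o+d*(z-o[2])/d[2]
def atd(cam,px,dep,info=None):
    T,u=ray(cam,px,info); return T[:3,:3]@(u*dep)+T[:3,3]
def save(n,p,s=1.0): cv2.imwrite('pics/'+n,cv2.resize(p[:,:,::-1],None,fx=s,fy=s,interpolation=cv2.INTER_CUBIC))
E
python3 - <<'E'
from h import *
print(r.state(), r.tcp_to_tips)
for c in("scene","top"):
    p,d=r.snapshot(c); save(c+'0.png',p,1.4); np.savez(c+'0.npz',p=p,d=d)
    print(c,r.camera_info(c))
    for l in("chest","board"):
        for q in r.silhouettes(c,l)[:4]: print(c,l,round(q["score"],2),q["bbox"])
    for l in("chest","chest_grip","chest_front","chest_rear","board_edge","board"):
        for q in r.spot_point(c,l)[:4]: print(c,l,round(q["score"],2),q["point"])
E
```

```text
pics
{'t': 0.0, 'joints': array([ 1.17837287e+00,  1.24515763e-01,  1.65168053e+00, -5.56114356e-06,
        1.36749101e+00, -8.26040335e-02]), 'dq': array([-0.0022278 ,  0.00074667, -0.00012705, -0.00017219,  0.00168801,
        0.0001517 ]), 'effort': array([ 2.65157469e-04, -4.23632240e+01, -3.65448582e+01, -4.92777872e-05,
        6.96831834e-03,  7.08755636e-06]), 'position': array([0.19798208, 0.61849694, 0.24104223]), 'eef_rot': array([-0.48464191, -3.10349049,  0.00319942]), 'contact_force': array([-0.0267635 ,  0.42324277, -0.04218177]), 'torque': array([ 0.01201623,  0.01242237, -0.02447131]), 'gripper_width': 0.9999103804463937} 0.011
scene {'fov_y': 47.719497954816006, 'cx': 276.1662114957967, 'cy': 212.07208142406563, 'k1': -0.07394841985028816, 'world_from_camera': array([[-0.31954834,  0.56416513, -0.76131896,  1.42203791],
       [ 0.94750159,  0.18058685, -0.26387332,  0.38227992],
       [-0.01138393, -0.80567121, -0.59225359,  0.83744629],
       [ 0.        ,  0.        ,  0.        ,  1.        ]])}
scene chest 0.83 [169.3, 141.3, 37.0, 44.8]
scene chest 0.82 [17
[... 965 characters left out ...]
],
       [ 0.        ,  0.        ,  0.        ,  1.        ]])}
top chest 0.95 [324.2, 223.0, 64.8, 62.3]
top chest 0.77 [164.7, 255.5, 68.2, 63.3]
top chest 0.72 [313.7, 156.4, 55.6, 50.1]
top chest 0.69 [398.9, 284.3, 74.6, 66.5]
top chest 0.81 [425.3, 318.5]
top chest 0.77 [342.4, 184.7]
top chest 0.77 [354.8, 257.7]
top chest 0.65 [201.4, 287.7]
top chest_grip 0.93 [358.3, 266.2]
top chest_grip 0.8 [186.3, 269.8]
top chest_grip 0.76 [326.6, 174.5]
top chest_grip 0.61 [430.2, 299.2]
top chest_front 0.82 [317.2, 180.9]
top chest_front 0.78 [415.4, 290.7]
top chest_front 0.77 [348.3, 277.2]
top chest_rear 0.79 [207.8, 309.1]
top board_edge 0.78 [304.9, 179.3]
top board 0.72 [244.9, 186.7]
```

View pics/top0.png

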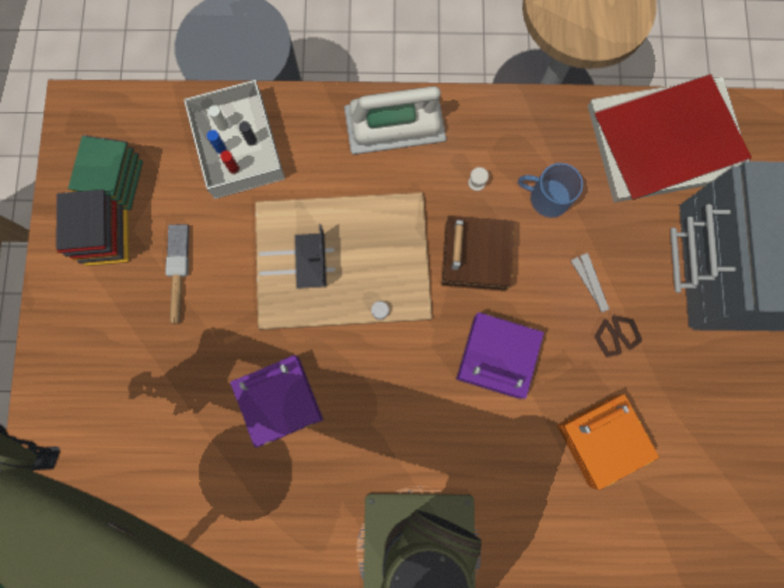

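View pics/scene0.png

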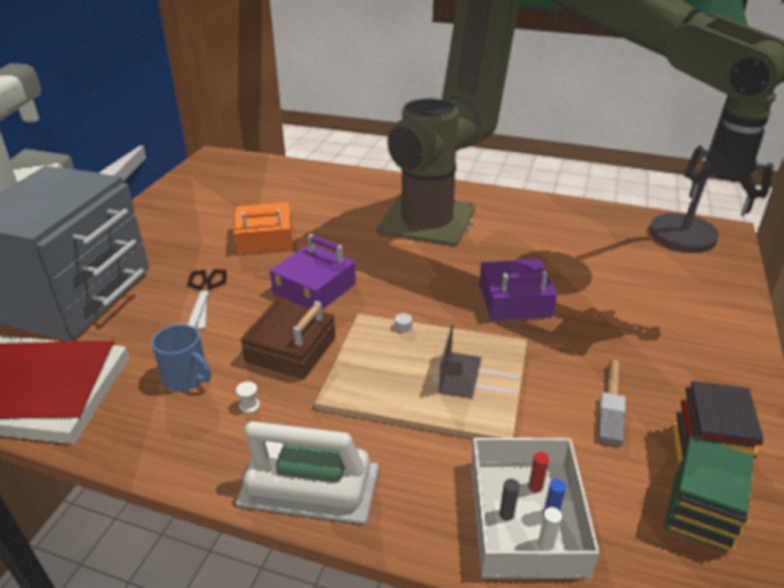

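The brown wooden chest is at about (480,252) in the top picture, enlarged 1.4 times, or (343,180) in raw pixels. The purple ones at (500,355) and (275,400) and the orange one at (608,442) are look-alikes. Only the brown one is wooden and faces the board, whose step is its right edge at x≈430. Travel is towards world +y.

```bash
cat > meas.py <<'E'
from h import *
def cloud(cam,p,d,info=None):
    i=info or r.camera_info(cam); f=210/np.tan(np.radians(i["fov_y"])/2)
    v,u=np.mgrid[0:420,0:560]; K=np.array([[f,0,i["cx"]],[0,f,i["cy"]],[0,0,1.]])
    X=np.stack([(u-i["cx"])/f,(v-i["cy"])/f],-1); U=X.copy()
    for _ in range(15): U=X/(1+i["k1"]*(U**2).sum(-1,keepdims=True))
    P=np.concatenate([U,np.ones((420,560,1))],-1)*d[...,None]
    T=np.array(i["world_from_camera"]); return P@T[:3,:3].T+T[:3,3]
def rect(W,m):
    q=(W[m][:,:2]*1000).astype(np.float32); return cv2.minAreaRect(q),len(q)
E
python3 - <<'E'
from meas import *
z=np.load('top0.npz'); p,d=z['p'],z['d']; W=cloud("top",p,d)
save('crop_chest.png',p[110:240,170:430],3)
v,u=np.mgrid[0:420,0:560]
def box(a,b,c,e): return (u>=a)&(u<c)&(v>=b)&(v<e)
cb=box(310,148,375,212); print('lid',rect(W,cb&(abs(W[...,2]-.06)<.006)), 'z',np.median(W[cb&(W[...,2]>.05)&(W[...,2]<.07)][:,2]))
m=cb&(W[...,2]>.085); print('bar',rect(W,m),W[m].mean(0))
bb=box(175,130,312,240); m=bb&(abs(W[...,2]-.016)<.004); print('board',rect(W,m),np.median(W[m][:,2]))
m=bb&(W[...,2]>.06); print('bookend',rect(W,m),W[m].max(0))
print('table z',np.median(W[box(330,215,400,225)][:,2]))
for px,zz in(((304,138.5),.016),((308,227),.016),((182,143.5),.016),((184.5,234),.016)): print('corner',onz("top",px,zz))
for px in((320,156),(369,157),(363,206),(316,205)): print('lidcorner',onz("top",px,.06))
for px in((328,159),(326.5,190)): print('bar end',onz("top",px,.097))
for l in("tin","spool","mug"): print(l,[(round(q["score"],2),onz("top",q["point"],0).round(3)) for q in r.spot_point("top",l)[:2]])
E
```

```text
lid (((565.0556030273438, -109.9443130493164), (131.6836700439453, 131.7130889892578), 86.03287506103516), 2034) z 0.059402741588825525
bar (((425.3421630859375, -15.382545471191406), (31.636322021484375, 387.44659423828125), 71.02361297607422), 185) [ 0.54261842 -0.05453981  0.18635931]
board (((574.0039672851562, 167.97369384765625), (301.47119140625, 355.67340087890625), 3.837207555770874), 9092) 0.01571493848905725
bookend (((421.1696472167969, 144.39898681640625), (382.9335632324219, 32.87287139892578), 20.295442581176758), 157) [0.60619074 0.19830903 1.28046877]
table z -0.0005151752084133765
corner [ 0.69241434 -0.01059626  0.016     ]
corner [ 0.43801705 -0.02151495  0.016     ]
corner [0.67359552 0.33566089 0.016     ]
corner [0.41505219 0.31610129 0.016     ]
lidcorner [ 0.62739934 -0.05169147  0.06      ]
lidcorner [ 0.62624762 -0.18563851  0.06      ]
lidcorner [ 0.48966242 -0.16589388  0.06      ]
lidcorner [ 0.491004   -0.04007327  0.06      ]
bar end [ 0.60788488 -0.06932752  0.097     ]
bar end [ 0.52379833 -0.06456372  0.097     ]
tin [(0.48, array([0.46 , 0.071, 0.   ]))]
spool [(0.65, array([ 0.721, -0.111,  0.   ]))]
mug [(0.85, array([ 0.697, -0.262,  0.   ]))]
```

View pics/crop_chest.png

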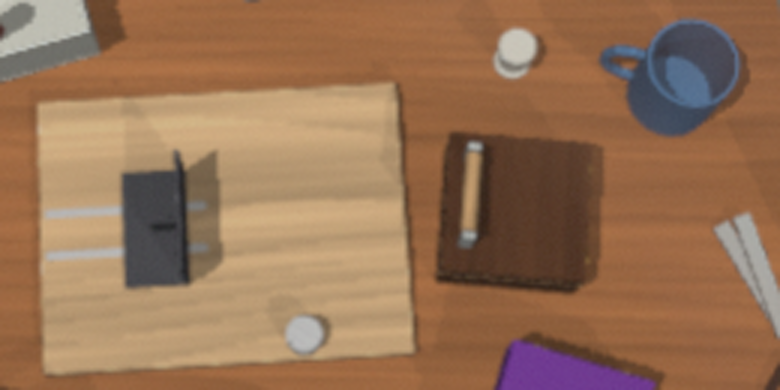

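The crop shows the brown chest with its bar at about (472,195) and the free side of the board to its left. The chest's heading is about 86°, the board's about 93.5°. I'll move above the bar and look with the wrist camera.

```bash
R='[0,[93,-171,0],4]'
python3 -m handwheel '[[0,[19,-34,0],1],[0,[37,-68,0],2],[0,[56,-103,0],3],[0,[74,-137,0],4],[0,[93,-171,0],4]]'
python3 -m handwheel '[[0,[19,-34,0],1],[0,[37,-68,0],2],[0,[56,-103,0],3],[0,[74,-137,0],4],[0,[93,-171,0],4]]'
python3 -m handwheel '[[0,[19,-34,0],1],[0,[37,-68,0],2],[0,[56,-103,0],3],[0,[74,-137,0],4],[0,[93,-171,0],4]]'
```

```text
t: 1.47
position: [0.2915, 0.4465, 0.2424]
eef_rot: [0.374, 3.119, 0.0]
contact_force: [1.1, 0.9, -0.2]
gripper_width: 1.002
t: 1.88
position: [0.3849, 0.2738, 0.2427]
eef_rot: [0.263, 3.13, 0.001]
contact_force: [0.5, 0.7, 0.0]
gripper_width: 0.997
t: 2.3
position: [0.4784, 0.1009, 0.2431]
eef_rot: [0.153, 3.136, 0.002]
contact_force: [0.8, 0.5, 0.5]
gripper_width: 1.002
```

```bash
python3 -m handwheel '[[0,[18,-34,0],1],[0,[37,-68,0],2],[0,[56,-103,0],2],[0,[90,-156,0],2],[0,[90,-156,0],2]]'
python3 -m handwheel '[[0,[0,0,0],0],[0,[0,0,0],0]]'
python3 - <<'E'
from meas import *
s=r.state(); print(s["position"],s["eef_rot"]); i=r.camera_info("wrist"); print(i["world_from_camera"])
p,d=r.snapshot("wrist"); save('w1.png',p,1.4); W=cloud("wrist",p,d,i); np.savez('w1.npz',p=p,d=d,W=W)
for l in("chest","chest_grip","chest_front","board_edge"):
    print(l,[(round(q["score"],2),np.round(q["point"],1)) for q in r.spot_point("wrist",l)[:2]])
h=W[...,2]; ok=(d>0)&(abs(W[...,0]-.565)<.12)
def near(a,b,cx,cy,rad): return ok&(h>a)&(h<b)&(np.hypot(W[...,0]-cx,W[...,1]-cy)<rad)
print('lid',rect(W,near(.054,.066,.565,-.11,.11)))
m=near(.09,.11,.568,-.065,.06); print('bar',rect(W,m) if m.any() else None,W[m].mean(0) if m.any() else 0)
m=(d>0)&(abs(h-.016)<.004); print('board',m.sum(),rect(W,m), W[m].min(0),W[m].max(0))
E
```

```text
t: 2.72
position: [0.5699, -0.0589, 0.2432]
eef_rot: [0.103, 3.137, -0.0]
contact_force: [0.0, 0.8, -0.3]
gripper_width: 1.0
t: 2.88
position: [0.5701, -0.06, 0.243]
eef_rot: [0.107, 3.137, 0.0]
contact_force: [-1.4, -0.5, -0.4]
gripper_width: 0.997
[ 0.57013905 -0.06002527  0.24298388] [1.06791853e-01 3.13740866e+00 2.72343773e-04]
[[ 0.06753212  0.95552617  0.28706993  0.49815134]
 [ 0.99771654 -0.06498138 -0.0184154  -0.05486283]
 [ 0.0010578   0.28765805 -0.9577326   0.3743747 ]
 [ 0.          0.          0.          1.        ]]
chest [(0.66, array([233.9, 172. ]))]
chest_grip [(0.69, array([270.1, 189.1]))]
chest_front []
board_edge [(0.9, array([323.5, 167.7]))]
lid (((565.4463500976562, -112.82266998291016), (131.3965301513672, 130.71311950683594), 85.69927978515625), 15708)
bar (((568.8921508789062, -67.353271484375), (13.701489448547363, 86.36288452148438), 85.2702407836914), 1496) [ 0.5667784  -0.06708515  0.09747913]
board 50277 (((635.83203125, -67.04437255859375), (486.1953430175781, 739.0809326171875), 3.9715416431427), 50277) [ 0.39390572 -0.43361523  0.01200003] [0.89959491 0.31836764 0.01998945]
```

View pics/w1.png

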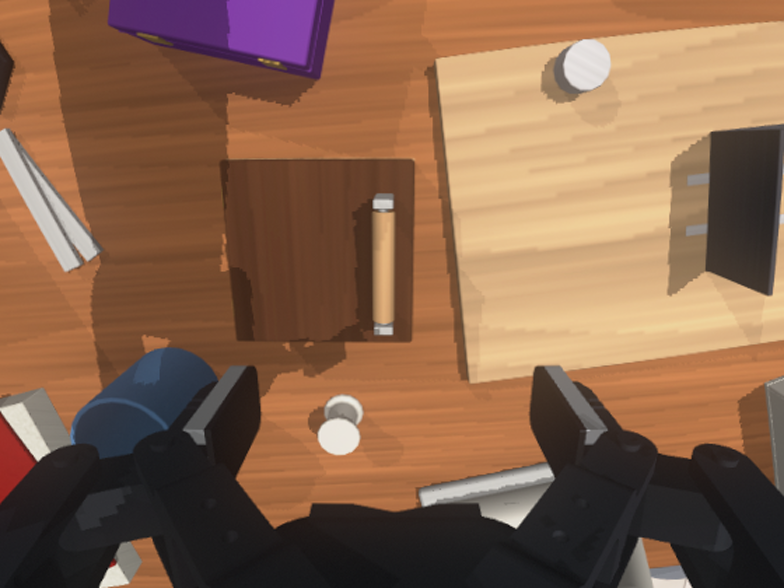

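```bash
python3 - <<'E'
from meas import *
i=r.camera_info("wrist")
q=lambda a,b,z=.016: onz("wrist",(a/1.4,b/1.4),z,i)
a,b=q(437,60),q(470,382); print('step',a,b,np.degrees(np.arctan2(*(a-b)[[1,0]]))+0)
c,e=q(784,21.5),q(784,341.5); print('sides',np.degrees(np.arctan2(*(c-a)[[1,0]])),np.degrees(np.arctan2(*(e-b)[[1,0]])))
f,g=q(711,131),q(707,270); print('bookend',f,g)
th=np.radians(93.5);u=np.array([np.cos(th),np.sin(th)]); m=(a+b)[:2]/2
print('mid',m,'bookend dist',(f[:2]-m)@u,(g[:2]-m)@u)
print('bar ends',q(383,208,.095),q(383,325,.095))
for l in("tin","spool"): print(l,[(round(k["score"],2),onz("wrist",k["point"],.016 if l=="tin" else 0,i).round(3)) for k in r.spot_point("wrist",l)[:2]])
E
```

```text
step [ 0.43803558 -0.01831332  0.016     ] [6.94065800e-01 2.43607857e-04 1.60000000e-02] -175.85448202666564
sides 94.37634430208581 93.50431562682029
bookend [0.49624136 0.18904705 0.016     ] [0.60642633 0.19848814 0.016     ]
mid [ 0.56605069 -0.00903486] bookend dist 0.20197420356717435 0.20467105374943756
bar ends [ 0.53133699 -0.06153856  0.095     ] [ 0.60600041 -0.06681222  0.095     ]
tin [(0.63, array([0.449, 0.082, 0.016]))]
spool [(0.69, array([ 0.725, -0.117,  0.   ]))]
```

```bash
python3 -m handwheel '[[0,[-1,-4,-40],0],[0,[-1,-7,-80],0],[0,[-1,-7,-110],0],[0,[-1,-7,-140],0],[0,[-1,-7,-159],0]]'
python3 -m handwheel '[[0,[0,0,0],0],[0,[0,0,0],0]]'
```

```text
t: 3.65
position: [0.5664, -0.0637, 0.0809]
eef_rot: [-0.099, -3.139, -0.001]
contact_force: [-0.6, 0.8, 0.4]
gripper_width: 0.999
t: 3.82
position: [0.5649, -0.0628, 0.0794]
eef_rot: [-0.098, -3.135, -0.002]
contact_force: [0.1, -0.2, 0.2]
gripper_width: 1.002
```

```bash
python3 -m handwheel '[[0,[3,-3,4],0],[0,[3,-3,4],0],[1,[3,-3,4],0],[1,[3,-3,4],0],[1,[3,-3,4],0]]'
python3 -m handwheel '[[1,[0,0,0],0],[1,[0,0,0],0],[1,[0,0,0],0],[1,[0,0,0],0],[1,[0,0,0],0]]'
```

```text
t: 4.23
position: [0.5685, -0.066, 0.0846]
eef_rot: [-0.098, -3.137, -0.002]
contact_force: [-0.2, 0.1, -0.3]
gripper_width: 0.605
t: 4.65
position: [0.5687, -0.0662, 0.0848]
eef_rot: [-0.098, -3.138, -0.001]
contact_force: [-0.3, -1.0, 0.7]
gripper_width: 0.14
```

```bash
python3 -m handwheel '[[1,[0,0,0],0],[1,[0,0,0],0],[1,[0,-4,5],0],[1,[0,-7,10],0],[1,[0,-10,15],0]]'
python3 -m handwheel '[[1,[0,-2,3],0],[1,[0,-4,6],0],[1,[0,-4,6],0],[1,[0,-4,6],0]]'
```

```text
t: 5.07
position: [0.568, -0.0764, 0.0994]
eef_rot: [-0.098, -3.136, -0.001]
contact_force: [0.5, -0.4, -2.8]
gripper_width: 0.142
t: 5.4
position: [0.5681, -0.0804, 0.1057]
eef_rot: [-0.099, -3.136, -0.002]
contact_force: [-0.4, 0.7, -1.7]
gripper_width: 0.141
```

```bash
python3 -m handwheel '[[1,[0,6,0],1],[1,[0,12,0],2],[1,[0,18,0],3],[1,[0,24,0],4],[1,[0,30,0],5]]'
python3 -m handwheel '[[1,[0,6,0],1],[1,[0,12,0],2],[1,[-1,18,0],3],[1,[-1,23,0],3.5],[1,[-1,23,0],3.5]]'
python3 - <<'E'
from meas import *
p,d=r.snapshot("scene"); save('s2.png',p[170:330,150:390],3)
E
```

```text
t: 5.82
position: [0.568, -0.0495, 0.1055]
eef_rot: [0.042, -3.137, -0.002]
contact_force: [0.4, 0.1, -2.4]
gripper_width: 0.141
t: 6.23
position: [0.5669, -0.0253, 0.1056]
eef_rot: [0.14, -3.134, -0.003]
contact_force: [-1.3, 2.4, 0.0]
gripper_width: 0.142
```

View pics/s2.png

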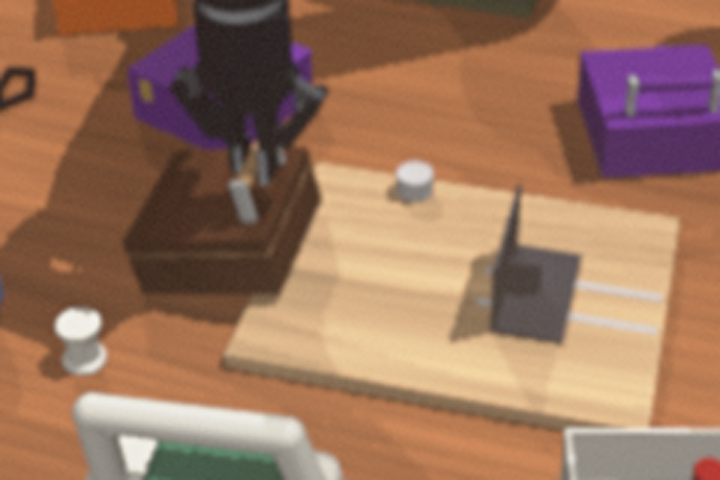

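The chest is nose-up with its leading edge over the board, at about (275,295) in the crop. Next I'll lower it and release.

```bash
python3 -m handwheel '[[1,[0,0,-2],0],[1,[0,0,-4],0],[1,[0,0,-6],0],[1,[0,0,-7],0],[1,[0,0,-7],0]]'
python3 - <<'E'
from h import *
for _ in range(3): print(r.state()["contact_force"]); r.snapshot("top")
E
```

```text
t: 6.7
position: [0.5678, -0.0255, 0.1]
eef_rot: [0.139, -3.136, -0.004]
contact_force: [-2.0, 4.3, 5.0]
gripper_width: 0.14
[-2.00598521  4.31878127  5.01832723]
[-2.42930398  4.01726278  5.93315571]
[-1.60337175  4.35720253  5.38372046]
```

```bash
python3 -m handwheel '[[1,[0,0,0],0],[0,[0,0,0],0],[0,[0,0,0],0],[0,[0,0,0],0],[0,[0,0,0],0]]'
python3 -m handwheel '[[0,[0,0,0],0],[0,[0,0,0],0],[0,[0,0,20],0],[0,[0,0,60],0],[0,[0,0,100],0]]'
python3 -m handwheel '[[0,[0,-25,30],0],[0,[0,-50,30],0],[0,[0,-75,30],0],[0,[0,-100,30],0],[0,[0,-100,30],0]]'
python3 - <<'E'
from meas import *
s=r.state(); print(s["position"],s["eef_rot"]); i=r.camera_info("wrist")
p,d=r.snapshot("wrist"); save('w2.png',p,1.4); W=cloud("wrist",p,d,i); np.savez('w2.npz',p=p,d=d,W=W)
print([(k["bbox"],round(k["score"],2)) for k in r.silhouettes("wrist","chest")])
E
```

```text
t: 7.27
position: [0.5677, -0.0259, 0.0997]
eef_rot: [0.138, -3.136, -0.003]
contact_force: [-0.4, 0.2, 0.0]
gripper_width: 0.699
t: 7.68
position: [0.5661, -0.0258, 0.1985]
eef_rot: [0.138, -3.131, -0.004]
contact_force: [1.9, 0.0, 0.0]
gripper_width: 0.998
t: 8.1
position: [0.566, -0.1293, 0.2288]
eef_rot: [0.132, -3.131, -0.001]
contact_force: [0.2, 0.3, -0.9]
gripper_width: 1.005
[ 0.56601114 -0.12927998  0.22882551] [ 1.32328794e-01 -3.13139912e+00 -1.41063367e-03]
[([185.3, 0.0, 155.5, 63.1], 0.66), ([278.9, 124.0, 156.1, 152.3], 0.65)]
```

View pics/w2.png

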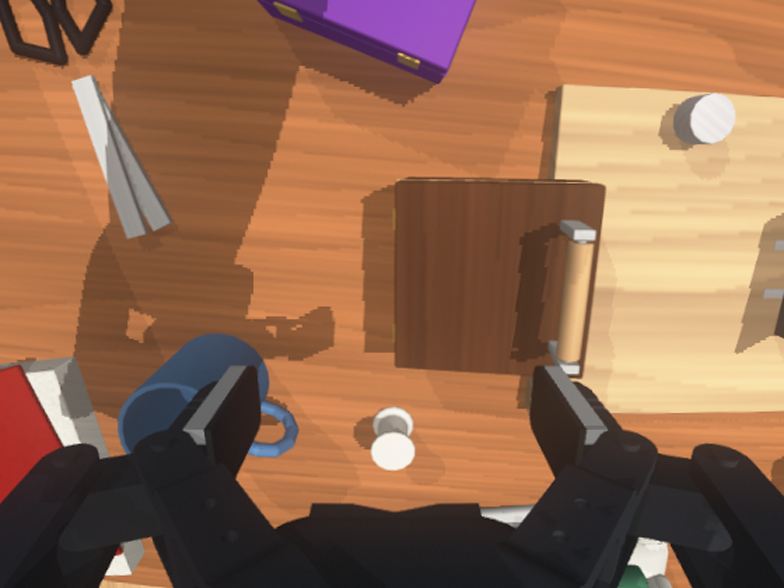

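The chest rests nose-up with its front over the step; the bar is at about (575,300) and the rear lid edge at x≈397. Now I'll fit the lid pose and check joint 6 for the quarter turn.

```bash
cat >> meas.py <<'E'
def lid(W,d,cx,cy,zr,rad=.1):
    h=W[...,2]; m=(d>0)&(np.hypot(W[...,0]-cx,W[...,1]-cy)<rad)&(h>zr[0])&(h<zr[1]); P=W[m]
    A=np.c_[P[:,:2],np.ones(len(P))]; k=np.ones(len(P),bool)
    for _ in range(8):
        c=np.linalg.lstsq(A[k],P[k,2],rcond=None)[0]; k=abs(A@c-P[:,2])<.004
    q=(P[k,:2]*1000).astype(np.float32); return c,np.degrees(np.arctan(np.hypot(c[0],c[1]))),cv2.minAreaRect(q),k.sum()
E
python3 - <<'E'
from meas import *
z=np.load('w2.npz'); print(lid(z['W'],z['d'],.565,-.075,(.045,.095)))
print(r.state()["joints"].round(3))
i=r.camera_info("wrist")
print('spool base/mug', [(l,onz("wrist",k["point"],0,i).round(3)) for l in("spool","mug") for k in r.spot_point("wrist",l)[:1]])
# mug handle extreme + rear lid corners
print(onz("wrist",(298/1.4,425/1.4),.045,i),onz("wrist",(397/1.4,180/1.4),.059,i),onz("wrist",(397/1.4,367/1.4),.059,i))
E
```

```text
(array([-0.00887165,  0.14981006,  0.08375718]), np.float64(8.534828781134852), ((571.3890380859375, -64.53456115722656), (130.40724182128906, 130.37680053710938), 4.791187286376953), np.int64(17397))
[-0.312 -0.016  1.819  0.     1.347 -1.969]
spool base/mug [('spool', array([ 0.691, -0.266,  0.   ])), ('mug', array([ 0.69 , -0.261,  0.   ]))]
[ 0.70350969 -0.18881187  0.045     ] [ 0.51126024 -0.12857696  0.059     ] [ 0.64053099 -0.11715923  0.059     ]
```

```bash
python3 -m handwheel '[[0.6,[3,-10,0],-7],[0.6,[6,-20,0],-14],[0.6,[9,-30,0],-21],[0.6,[12,-46,0],-28],[0.6,[12,-46,0],-35]]'
python3 -m handwheel '[[0.6,[0,0,0],-7],[0.6,[0,0,0],-14],[0.6,[0,0,0],-21],[0.6,[0,0,0],-28],[0.6,[0,0,0],-35]]'
python3 -m handwheel '[[0.6,[0,0,-10],-7],[0.6,[0,0,-20],-14],[0.6,[0,0,-40],-20],[0.6,[0,0,-70],-20.5],[0.6,[0,0,-100],-20.5]]'
```

```text
t: 8.72
position: [0.5784, -0.1719, 0.2281]
eef_rot: [-0.819, -3.026, -0.008]
contact_force: [-1.5, 0.5, 0.4]
gripper_width: 0.397
t: 9.13
position: [0.5785, -0.1705, 0.2278]
eef_rot: [-1.697, -2.637, -0.011]
contact_force: [-0.2, -0.4, -0.7]
gripper_width: 0.402
t: 9.55
position: [0.5795, -0.1695, 0.1281]
eef_rot: [-2.141, -2.298, -0.014]
contact_force: [-0.1, 0.9, -0.1]
gripper_width: 0.406
```

```bash
python3 -m handwheel '[[0.6,[0,-8,-20],0],[0.6,[0,-8,-50],0],[0.6,[0,-8,-80],0],[0.6,[-1,-8,-106],0],[0.6,[-1,-8,-106],0]]'
python3 - <<'E'
from h import *
p,d=r.snapshot("scene"); save('s3.png',p[150:300,150:350],3.5); print(r.state()["position"],r.state()["contact_force"])
E
```

```text
t: 9.97
position: [0.5739, -0.1744, 0.0155]
eef_rot: [-2.131, -2.291, -0.007]
contact_force: [-2.1, 0.2, -0.8]
gripper_width: 0.396
[ 0.57583081 -0.17529083  0.0185426 ] [ 0.1666088  -0.58394288  0.18489027]
```

View pics/s3.png

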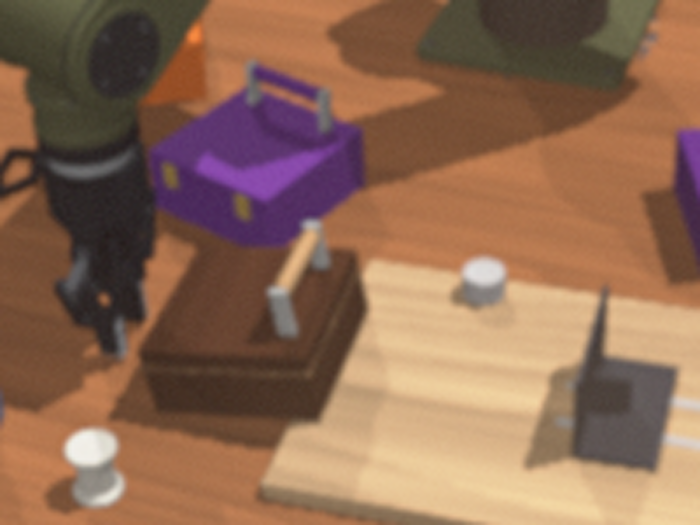

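The fingers, at about (110,330) in the crop, stand behind the chest tail. I'll push slowly.

```bash
python3 -m handwheel '[[0.6,[-1,8,0],0],[0.6,[-1,16,0],0],[0.6,[-2,22,0],0],[0.6,[-2,26,0],0],[0.6,[-2,29,0],0]]'
python3 -m handwheel '[[0.6,[0,3,0],0],[0.6,[0,6,0],0],[0.6,[-1,9,0],0],[0.6,[-1,12,0],0],[0.6,[-1,15,0],0]]'
python3 -m handwheel '[[0.6,[0,3,0],0],[0.6,[0,6,0],0],[0.6,[-1,9,0],0],[0.6,[-1,12,0],0],[0.6,[-1,15,0],0]]'
```

```text
t: 10.43
position: [0.5747, -0.1456, 0.02]
eef_rot: [-2.134, -2.296, -0.011]
contact_force: [0.3, -0.6, 0.4]
gripper_width: 0.401
t: 10.85
position: [0.5741, -0.1311, 0.0205]
eef_rot: [-2.136, -2.297, -0.011]
contact_force: [0.4, -3.4, 1.0]
gripper_width: 0.403
t: 11.27
position: [0.5732, -0.1161, 0.0207]
eef_rot: [-2.136, -2.297, -0.011]
contact_force: [-0.0, -5.6, 1.9]
gripper_width: 0.4
```

```bash
python3 -m handwheel '[[0.6,[0,3,0],0],[0.6,[0,6,0],0],[0.6,[-1,9,0],0],[0.6,[-1,12,0],0],[0.6,[-1,15,0],0]]'
python3 -m handwheel '[[0.6,[0,3,0],0],[0.6,[0,6,0],0],[0.6,[-1,9,0],0],[0.6,[-1,12,0],0],[0.6,[-1,15,0],0]]'
```

```text
t: 11.68
position: [0.5721, -0.1003, 0.0207]
eef_rot: [-2.136, -2.296, -0.012]
contact_force: [0.2, -2.0, 2.7]
gripper_width: 0.403
t: 12.1
position: [0.5724, -0.0861, 0.0223]
eef_rot: [-2.138, -2.299, -0.012]
contact_force: [0.5, -8.2, 7.4]
gripper_width: 0.403
```

```bash
python3 -m handwheel '[[0.6,[0,3,0],0],[0.6,[0,6,0],0],[0.6,[-1,8,0],0],[0.6,[-1,8,0],0]]'
python3 -m handwheel '[[0.6,[0,-5,0],0],[0.6,[1,-12,0],0],[0.6,[2,-25,0],0],[0.6,[2,-25,0],0],[0.6,[2,-25,0],0]]'
python3 - <<'E'
from meas import *
p,d=r.snapshot("top"); W=cloud("top",p,d); print(lid(W,d,.565,0.0,(.045,.12)))
E
```

```text
t: 12.43
position: [0.5736, -0.079, 0.0247]
eef_rot: [2.137, 2.299, 0.015]
contact_force: [-0.6, -6.5, 8.8]
gripper_width: 0.399
t: 12.85
position: [0.575, -0.1045, 0.024]
eef_rot: [2.139, 2.298, 0.014]
contact_force: [-1.2, 0.7, 0.1]
gripper_width: 0.405
(array([-0.00206834, -0.00316823,  0.07659782]), np.float64(0.21678404747225963), ((569.6316528320312, 2.5415573120117188), (130.97119140625, 129.60252380371094), 4.265682220458984), np.int64(1684))
```

It tipped flat by itself: lid z is 0.0766, tilt 0.2° and heading 94.3°. I'll raise the tips above the board and keep pushing low.

```bash
python3 -m handwheel '[[0.6,[0,0,6],0],[0.6,[0,0,12],0],[0.6,[0,8,12],0],[0.6,[-1,16,12],0],[0.6,[-1,22,12],0]]'
python3 -m handwheel '[[0.6,[0,4,0],0],[0.6,[-1,9,0],0],[0.6,[-1,14,0],0],[0.6,[-1,19,0],0],[0.6,[-2,24,0],0]]'
python3 -m handwheel '[[0.6,[0,5,0],0],[0.6,[-1,10,0],0],[0.6,[-1,15,0],0],[0.6,[-1,20,0],0],[0.6,[-2,25,0],0]]'
python3 - <<'E'
from meas import *
p,d=r.snapshot("top"); W=cloud("top",p,d); print(lid(W,d,.565,0.05,(.045,.12)))
E
```

```text
t: 13.32
position: [0.5738, -0.0809, 0.0362]
eef_rot: [2.138, 2.3, 0.015]
contact_force: [0.2, 0.0, 0.1]
gripper_width: 0.401
t: 13.73
position: [0.5719, -0.0565, 0.0361]
eef_rot: [2.138, 2.299, 0.015]
contact_force: [1.3, -2.0, -0.9]
gripper_width: 0.401
t: 14.15
position: [0.5699, -0.031, 0.0361]
eef_rot: [2.139, 2.299, 0.015]
contact_force: [0.8, -2.8, -0.3]
gripper_width: 0.405
(array([-0.00282756, -0.00211343,  0.0771643 ]), np.float64(0.20225963168317587), ((564.6727905273438, 57.011085510253906), (131.12722778320312, 118.24803924560547), 3.1174304485321045), np.int64(1197))
```

```bash
python3 -m handwheel '[[0.6,[0,5,0],0],[0.6,[-1,10,0],0],[0.6,[-1,15,0],0],[0.6,[-1,20,0],0],[0.6,[-2,25,0],0]]'
python3 -m handwheel '[[0.6,[0,5,0],0],[0.6,[-1,10,0],0],[0.6,[-1,15,0],0],[0.6,[-2,20,0],0],[0.6,[-2,25,0],0]]'
python3 -m handwheel '[[0.6,[0,5,0],0],[0.6,[-1,10,0],0],[0.6,[-1,15,0],0],[0.6,[-1,15,0],0]]'
python3 - <<'E'
from meas import *
p,d=r.snapshot("top"); save('t4.png',p[120:250,170:400],3.3); W=cloud("top",p,d); print(lid(W,d,.56,0.12,(.045,.12)))
v,u=np.mgrid[0:420,0:560]; m=(d>0)&(abs(W[...,2]-.08)<.007)&(abs(W[...,0]-.552)<.07)&(W[...,1]>.18)&(W[...,1]<.24); print(rect(W,m),W[m].min(0),W[m].max(0))
E
```

```text
t: 14.62
position: [0.5677, -0.0046, 0.036]
eef_rot: [2.139, 2.3, 0.016]
contact_force: [0.2, -2.2, 0.3]
gripper_width: 0.398
t: 15.03
position: [0.5655, 0.0208, 0.036]
eef_rot: [2.139, 2.3, 0.015]
contact_force: [0.1, -1.4, 0.6]
gripper_width: 0.401
t: 15.37
position: [0.5644, 0.037, 0.0361]
eef_rot: [2.138, 2.301, 0.016]
contact_force: [0.3, -0.2, -0.6]
gripper_width: 0.398
(array([-0.00041446, -0.00268451,  0.07596145]), np.float64(0.15563285872970425), ((558.4425659179688, 136.1949462890625), (131.6435089111328, 113.28441619873047), 2.116140604019165), np.int64(1061))
(((559.1532592773438, 188.57041931152344), (122.03408813476562, 18.336750030517578), 1.1839338541030884), 112) [0.49813614 0.18011517 0.07300101] [0.62027766 0.19866557 0.08694331]
```

View pics/t4.png

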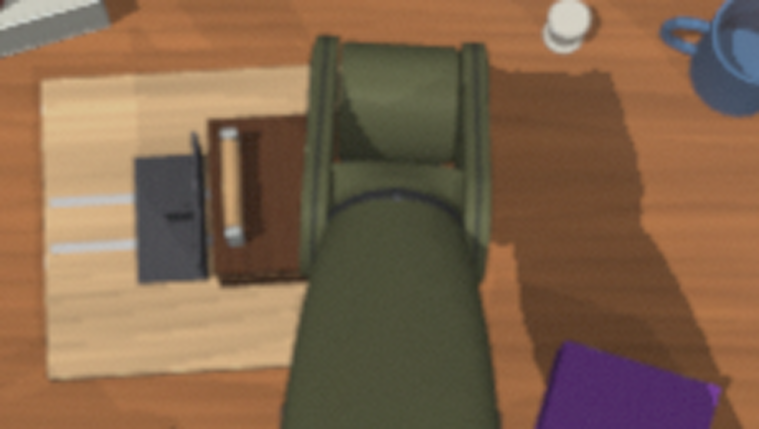

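The chest front, at about x=210 in the crop, is almost at the bookend face (x≈203). I'll creep on by feel.

```bash
python3 -m handwheel '[[0.6,[0,2,0],0],[0.6,[0,4,0],0]]'
python3 -m handwheel '[[0.6,[0,2,0],0],[0.6,[0,3,0],0]]'
python3 -m handwheel '[[0.6,[0,2,0],0],[0.6,[0,3,0],0]]'
python3 -m handwheel '[[0.6,[0,1,0],0],[0.6,[0,2,0],0]]'
```

```text
t: 15.58
position: [0.5644, 0.0406, 0.036]
eef_rot: [2.138, 2.301, 0.015]
contact_force: [-0.4, -2.2, 0.7]
gripper_width: 0.403
t: 15.75
position: [0.5644, 0.0436, 0.036]
eef_rot: [2.138, 2.301, 0.015]
contact_force: [0.1, -3.5, -0.1]
gripper_width: 0.399
t: 15.92
position: [0.5644, 0.0452, 0.0361]
eef_rot: [2.136, 2.3, 0.011]
contact_force: [-1.7, -12.6, 1.8]
gripper_width: 0.4
t: 16.08
position: [0.5643, 0.0454, 0.0361]
eef_rot: [2.135, 2.299, 0.006]
contact_force: [-2.1, -11.8, 0.8]
gripper_width: 0.402
```

Force jumped from 3 to 12 N at tool y≈0.045, so the chest has met the bookend. I need about 5 mm more.

```bash
python3 -m handwheel '[[0.6,[0,2,0],0],[0.6,[0,4,0],0],[0.6,[0,4,0],0]]'
python3 -m handwheel '[[0.6,[0,2,0],0],[0.6,[0,4,0],0],[0.6,[0,4,0],0]]'
```

```text
t: 16.33
position: [0.5641, 0.0473, 0.0362]
eef_rot: [2.134, 2.297, 0.001]
contact_force: [-2.5, -11.9, 2.0]
gripper_width: 0.397
t: 16.58
position: [0.5639, 0.0493, 0.0362]
eef_rot: [2.133, 2.295, -0.004]
contact_force: [-2.2, -11.1, 1.9]
gripper_width: 0.398
```

```bash
python3 -m handwheel '[[0.6,[0,2,0],0],[0.6,[0,3,0],0],[0.6,[0,3,0],0]]'
python3 -m handwheel '[[0.6,[0,-5,0],0],[0.6,[1,-15,0],0],[0.6,[2,-30,0],0],[0.6,[3,-50,0],0],[0.6,[3,-50,0],0]]'
python3 -m handwheel '[[0.6,[0,-20,40],0],[0.6,[0,-50,80],0],[0.6,[0,-80,120],0],[0.6,[0,-120,150],0],[0.6,[0,-150,150],0]]'
python3 -m handwheel '[[0.6,[0,-30,20],0],[0.6,[0,-60,20],0],[0.6,[0,-60,20],0],[0.6,[0,-60,20],0]]'
python3 - <<'E'
from meas import *
p,d=r.snapshot("top"); save('t5.png',p[120:250,170:400],3.3); W=cloud("top",p,d); print(lid(W,d,.56,0.12,(.045,.12)),r.state()["position"])
z=np.load('top0.npz')
def face(W,d):
    m=(d>0)&(abs(W[...,2]-.022)<.012)&(abs(W[...,0]-.552)<.03)&(W[...,1]>.2)&(W[...,1]<.26); return m
for P,D in((z['p'],z['d']),(p,d)):
    g=cv2.cvtColor(P,cv2.COLOR_RGB2GRAY)[165:208,170:260]; m=g<75; ys,xs=np.nonzero(m)
    # rear end of the bookend's base, subpixel from mean grey profile
    pr=g[10:38].astype(float).mean(0); gr=np.diff(pr); k=np.argmin(gr[:60]); w=gr[k-2:k+3]; c=(w*np.arange(k-2,k+3)).sum()/w.sum()+170.5
    print('base rear col',c,onz("top",(c,190),.02))
for l in("tin","spool","mug"): print(l,[onz("top",q["point"],0).round(3) for q in r.spot_point("top",l)[:1]])
E
```

```text
t: 16.83
position: [0.5638, 0.0502, 0.0363]
eef_rot: [2.132, 2.293, -0.009]
contact_force: [-2.0, -10.6, 0.6]
gripper_width: 0.399
t: 17.25
position: [0.5672, -0.0021, 0.0364]
eef_rot: [2.134, 2.291, -0.009]
contact_force: [0.1, -0.7, -0.5]
gripper_width: 0.406
t: 17.67
position: [0.5691, -0.1401, 0.1869]
eef_rot: [2.128, 2.289, -0.002]
contact_force: [1.2, 0.1, 0.3]
gripper_width: 0.401
t: 18.0
position: [0.569, -0.201, 0.2071]
eef_rot: [2.131, 2.286, -0.001]
contact_force: [0.0, 1.1, 0.7]
gripper_width: 0.401
(array([-0.00101193,  0.00200815,  0.07571099]), np.float64(0.12884101317458949), ((559.3577880859375, 132.37265014648438), (130.4341583251953, 131.17515563964844), 4.014885425567627), np.int64(1901)) [ 0.56874548 -0.19985588  0.20627074]
base rear col 210.57737874861164 [0.53820821 0.24880678 0.02      ]
base rear col 208.6018050541516 [0.53814879 0.25428577 0.02      ]
tin [array([0.459, 0.079, 0.   ])]
spool [array([ 0.726, -0.114,  0.   ])]
mug []
```

View pics/t5.png

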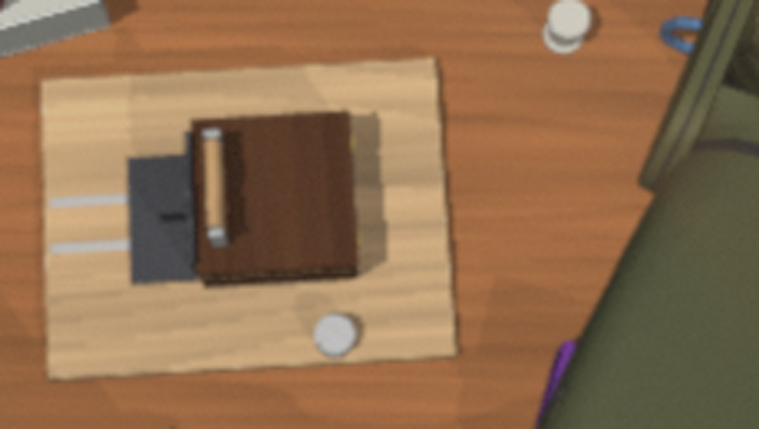

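The image puts the bookend about 5.5 mm back, which agrees with the tool travel. The chest is flat at heading 94.0° and touches the face, so I'm handing in.

```bash
python3 -c "
from cell import r
print(r.state()['contact_force'],r.job_done())"
```

```text
the job is handed in; nothing more can be done
[-0.44662263  0.29677181 -0.55199768] None
```

The chest now lies flat and square on the board against the bookend, which gave by about 5.5 mm. I handed the job in at about 18 s with the robot clear of everything.

**What I did:** I took the brown wooden chest by its bar, raised only the leading edge, turned it about 8° to line up with the board, rested it on the step and let go. Then I pushed it low with the half-closed fingers, mostly at under 10 N. It had tipped flat when I checked after backing off. I pushed on to the bookend, felt contact as the force rose from 3 to 12 N, went about 5 mm further and withdrew.

**Last checks:**
- **Flat:** the lid is 76 mm up, as expected with the chest on the board, and tilted 0.1°.
- **Square:** the chest's heading is 94.0° and the board's is about 94°. It sits a few millimetres to one side of the board's middle line.
- **Bookend:** the camera images and the tool's travel agree on about 5.5 mm.
- **Other things:** the tin and spool are where they were, to within the networks' usual error of about a centimetre. The arm hid the mug from the top camera in the final check, and I did not measure the brush and shears. The arm did not go near any of these three at low height.

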